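# Put the reference weights away after a scale check

## Task

The scale check is finished: put the four steel knob weights that stand on the scale plate away, each upright and fully down in the recess of its own black storage base, the largest weight in the largest base and so on down to the smallest. Set them down gently without dropping any or knocking one over, and leave the bases, the plain metal cylinder and the sample jar where they stand; the lids are screwed on later.

Things in the scene. Friction and masses are not known exactly. Their poses are not given: they have to be found in the camera images.
- weight_500: 500 g knob weight, largest of four: polished steel cylinder 38 mm in diameter and 50 mm tall, with a narrow neck and a 22 mm knob on top, 66 mm tall overall, 500 g; stands upright on the stainless scale plate (its top 45 mm above the bench). Origin: centre of its underside; z up along its axis.
- weight_200: 200 g knob weight, second largest of four: polished steel cylinder 28 mm in diameter and 37 mm tall, with a narrow neck and a 16 mm knob on top, 49 mm tall overall, 200 g; stands upright on the stainless scale plate (its top 45 mm above the bench). Origin: centre of its underside; z up along its axis.
- weight_100: 100 g knob weight, second smallest of four: polished steel cylinder 22 mm in diameter and 29 mm tall, with a narrow neck and a 13 mm knob on top, 39 mm tall overall, 100 g; stands upright on the stainless scale plate (its top 45 mm above the bench). Origin: centre of its underside; z up along its axis.
- weight_50: 50 g knob weight, smallest of four: polished steel cylinder 18 mm in diameter and 22 mm tall, with a narrow neck and a 11 mm knob on top, 31 mm tall overall, 50 g; stands upright on the stainless scale plate (its top 45 mm above the bench). Origin: centre of its underside; z up along its axis.
- base_500: storage base of the 500 g weight, largest of four: low round black plastic dish, 66 mm across at the rim, 14 mm tall, 80 g, loose on the bench, with a round recess 8 mm deep, 44 mm wide at its floor and 48 mm at the flared rim. Origin: centre of its underside; z up; the recess floor is 6 mm above it.
- base_200: storage base of the 200 g weight, second largest of four: low round black plastic dish, 52 mm across at the rim, 14 mm tall, 60 g, loose on the bench, with a round recess 8 mm deep, 34 mm wide at its floor and 38 mm at the flared rim. Origin: centre of its underside; z up; the recess floor is 6 mm above it.
- base_100: storage base of the 100 g weight, second smallest of four: low round black plastic dish, 42 mm across at the rim, 14 mm tall, 45 g, loose on the bench, with a round recess 8 mm deep, 28 mm wide at its floor and 32 mm at the flared rim. Origin: centre of its underside; z up; the recess floor is 6 mm above it.
- base_50: storage base of the 50 g weight, smallest of four: low round black plastic dish, 34 mm across at the rim, 14 mm tall, 35 g, loose on the bench, with a round recess 8 mm deep, 24 mm wide at its floor and 28 mm at the flared rim. Origin: centre of its underside; z up; the recess floor is 6 mm above it.
- billet: plain aluminium cylinder without a knob, 30 mm in diameter, 42 mm tall, 80 g, standing loose on the scale plate; not part of the weight set. Origin: centre of its underside; z up.
- jar: small glass sample jar with a white lid, 42 mm in diameter, 55 mm tall, 90 g, standing loose on the scale plate. Origin: centre of its underside; z up.
Mind the look-alikes: they are no part of the job. Leave any yellow look-alike of the weight_500 alone. What is shaped like the weight_100 but purple is not meant.

How it is judged:
By the outcome, as a careful person would: the job done as asked, in the order asked, and still so for the second after the job is handed in, with the robot touching nothing.
It also fails if it takes over 99 s, if anything falls off the work surface, if the arm or the gripper's body presses on something with over 40 N, if the wrist force passes 120 N, or if a joint passes its speed limit or range.

## Robot

A 6-joint arm with a two-finger parallel gripper is mounted at the origin on the work surface. World frame = base frame: x ahead of the robot, y to its left, z up, the work surface at z = 0. Lengths are in m, angles in rad, forces in N, time in s.
With the tool pointing down it reaches from about 0.35 to 1 m from the base axis. Payload 7.1 kg.
Tool frame: the origin (TCP) lies between the finger pads; the fingertips stand 25 mm ahead of it and the grasp point (between the pads) lies 6 mm ahead of it; z points along the fingers, y is the line along which they close (so a half turn about z gives the same grasp; the last joint's range is limited). The gripper opens to 85 mm and grips with 20 to 120 N. Pads are 22 mm wide; open, the fingers measure 114 mm over their backs; the gripper's body (76 mm by 85 mm) begins 54 mm behind the grasp point. The pads swing forward as they close: fully open they stand 13 mm farther back than shut.
Start: joints at [-1.342, 0.423, 1.63, -0, 1.089, -0.019], TCP at [0.153, -0.606, 0.256] pointing down, gripper open.
Joint ranges: [-3, 3], [-0.9, 2.11], [0.09, 2.58], [-1.31, 4.45], [0.11, 2.69], [-2.54, 2.54]. Speed limits (rad/s): [2.39, 2.39, 3.01, 3.14, 3.14, 3.14].

## Interface

Orientations are given as [roll, pitch, yaw] about the fixed x, y, z axes, in that order (R = Rz(yaw) Ry(pitch) Rx(roll)).
In Python, from workcell import get_state, snapshot, close_job, find_in, outline_of, place_of gives the robot as it stands.
- The arm moves only by the tool servo_tool, never from a script. Its argument "moves" is a list of rows, each a list of 5 numbers: the shift along the tool's x, y, z in mm, then the turn about the tool's z in degrees, then the opening, from 0 (shut) to 1 (fully open). In form: [[tx, ty, tz, twist, grip], ...]. A call has 1 to 20 rows; each row is the pose to reach, as a shift and turn from the pose commanded when the call began, along the tool's axes at that moment; what a row does not reach only later rows make up. A row lasts 1/10 s, in which the tool goes at most 50 mm and 8.59 degrees, less where a joint would pass 70% of its speed; a pose out of reach is approached as far as the arm can. A call with a gripper value outside its range is refused whole. The fingers move at their own pace and stop on an object; the grip force is fixed at half the most. Time passes only in rows, so rows that repeat a pose let the fingers close. It gives the time, the measured TCP pose, the force, the opening and the grip force at its end, in the units of the state.
- get_state(): the state, without advancing time (a new reading comes with each control period).
- snapshot(name): name is "scene" or "top" or "wrist"; returns a dict with "frame" (400x640x3 uint8, red, green, blue), "z_map" (400x640 float32, m along the optical axis (not along the pixel's ray), 0 where there is no reading), "intrinsics" (3x3 intrinsics, pixels), "world_to_cam" (4x4, takes a point from world to camera coordinates). Camera axes: x right, y down, z forward; pixel columns grow to the right and rows downward; lengths in m; the calibration is good to about 2 mm. A picture is of the moment at which its call begins.
- close_job(): hands the job in; it is judged then, once.
Trained networks look in a picture, given as the dict that the camera call returned (one of the last four; its "shot" number tells which), for a name from the list of things; names that differ only in an ending like _2 or _b are one class to them, and where a whole thing is asked for, a point or a joint stands for the part that bears it (a point fixed in the world has none). Each returns a list of dicts, best first, with "score" (0 to 1); they miss things now and then, are a little off and sometimes report something else, mostly with a low value. They report only what shows in the picture. A call takes as long as a camera call. They do not tell look-alikes from the thing itself.
- find_in(picture, query): "extent" ([left, top, width, height] in pixels, round what is visible of it).
- outline_of(picture, query): "pixels" (400x640 bool, what is visible of it) and "extent" ([left, top, width, height] in pixels, round what is visible of it).
- place_of(picture, query): "at" ([column, row] in pixels: a listed point, or the origin of a listed thing).
The state is a dict: "time": time; "joints": joint angles; "dq": joint speeds; "tau": joint torques, N m; "eef_pos": TCP position; "eef_rot": TCP orientation; "contact_force": force on the tool from outside, world axes, zero at the start; "torque": the same for the moment, N m; "grip_width": finger opening in m; "grip_force": force on a finger pad.
Only numpy, scipy, OpenCV 4.12 (cv2) and the standard library are available. Lean on these libraries where they do the work, as an engineer would, in place of code of your own. Each camera call takes 0.05 s, during which the arm holds its last target. There are 200 camera calls.

## Working session

There is one attempt and no reset: what is moved stays moved. The work goes in short steps, Python scripts to look and compute and a tool call to move; the robot and the scene stay as the last step left them, time stands still between calls to the robot, and variables do not carry over. Pictures are saved under pics/ and viewed, at most 14 in all, crops included, and the job is handed in when it is done.

Besides the shell and the picture viewer there is one more tool, called after "Emit:" by a JSON object that holds its "api" and its "payload", one argument or row to a line. servo_tool: Moves the arm, as the interface text tells. Its arguments: {"type":"object","properties":{"moves":{"type":"array","items":{"type":"array","items":{"type":"number"}}}},"required":["moves"]}

```bash
mkdir -p pics; cat > h.py <<'E'
import numpy as np, cv2
from workcell import *
def save(p,n,box=None,s=1):
    f=p["frame"][:,:,::-1]
    if box: l,t,w,h=box; f=f[t:t+h,l:l+w]
    cv2.imwrite("pics/"+n,cv2.resize(f,None,fx=s,fy=s,interpolation=cv2.INTER_CUBIC))
def cloud(p):
    z=p["z_map"];K=p["intrinsics"];v,u=np.indices(z.shape)
    c=np.stack([(u-K[0,2])*z/K[0,0],(v-K[1,2])*z/K[1,1],z],-1)
    T=np.linalg.inv(p["world_to_cam"]); w=c@T[:3,:3].T+T[:3,3]; w[z==0]=np.nan
    return w
E
python3 - <<'E'
from h import *
s=get_state();print({k:np.round(v,3) for k,v in s.items()})
for n in("top","scene"):
    p=snapshot(n);save(p,n+"0.png",None,1.25)
    T=np.linalg.inv(p["world_to_cam"]);print(n,T.round(3).tolist(),p["intrinsics"].tolist())
    w=cloud(p)
    for q in["weight_500","weight_200","weight_100","weight_50","base_500","base_200","base_100","base_50","billet","jar"]:
        for o in outline_of(p,q)[:5]:
            m=o["pixels"];pts=w[m];pts=pts[~np.isnan(pts[:,0])]
            if len(pts)==0: print(q,'none');continue
            print(q,round(o["score"],2),o["extent"],np.median(pts,0).round(3),"zmax",np.percentile(pts[:,2],97).round(3))
E
```

```text
{'time': np.float64(0.0), 'joints': array([-1.342,  0.424,  1.631, -0.   ,  1.089, -0.019]), 'dq': array([-0.001,  0.   , -0.001,  0.002, -0.001, -0.001]), 'tau': array([-1.0000e-03, -5.5738e+01, -2.8175e+01, -0.0000e+00,  7.0000e-03,
       -0.0000e+00]), 'eef_pos': array([ 0.153, -0.605,  0.256]), 'eef_rot': array([-3.14 , -0.   ,  0.248]), 'contact_force': array([-0.285,  0.574, -1.09 ]), 'torque': array([0.06 , 0.021, 0.048]), 'grip_force': np.float64(0.0), 'grip_width': np.float64(0.085)}
top [[-0.001, -0.998, 0.061, 0.549], [-1.0, 0.002, 0.013, -0.009], [-0.013, -0.061, -0.998, 1.05], [0.0, 0.0, 0.0, 1.0]] [[484.42272836755217, 0.0, 326.4389990433248], [0.0, 484.42272836755217, 200.66368037000345], [0.0, 0.0, 1.0]]
weight_500 0.81 [242.3, 122.5, 21.0, 18.4] [0.751 0.157 0.049] zmax 0.067
weight_500 0.76 [247.7, 188.2, 25.0, 22.8] [0.609 0.139 0.094] zmax 0.112
weight_500 0.75 [250.5, 251.5, 14.7, 17.1] [0.491 0.142 0.081] zmax 0.095
weight_500 0.61 [201.4, 188.5, 10.1, 8.8] [0.623 0.244 0.074] zmax 0.085
weight_500 0.54 [208.0, 132.4, 12.8, 12.9] [0.747 0.244 0.029] zmax 0.041

[... 4171 characters left out ...]
3.5, 23.7] [ 0.613 -0.148  0.009] zmax 0.015
base_100 0.82 [209.1, 324.7, 39.5, 33.8] [ 0.625 -0.291  0.009] zmax 0.015
base_100 0.76 [213.4, 215.7, 25.9, 20.1] [ 0.467 -0.114  0.008] zmax 0.015
base_100 0.72 [161.4, 291.0, 24.6, 19.2] [ 0.496 -0.291  0.007] zmax 0.014
base_50 0.94 [258.2, 263.7, 23.5, 23.7] [ 0.613 -0.148  0.009] zmax 0.015
base_50 0.82 [209.1, 324.7, 39.5, 33.8] [ 0.625 -0.291  0.009] zmax 0.015
base_50 0.76 [213.4, 215.7, 25.9, 20.1] [ 0.467 -0.114  0.008] zmax 0.015
base_50 0.72 [161.4, 291.0, 24.6, 19.2] [ 0.496 -0.291  0.007] zmax 0.014
billet 0.53 [265.7, 146.8, 19.1, 25.0] [0.485 0.039 0.078] zmax 0.087
jar 0.85 [316.4, 174.2, 18.2, 26.5] [0.615 0.026 0.09 ] zmax 0.1
```

View pics/top0.png

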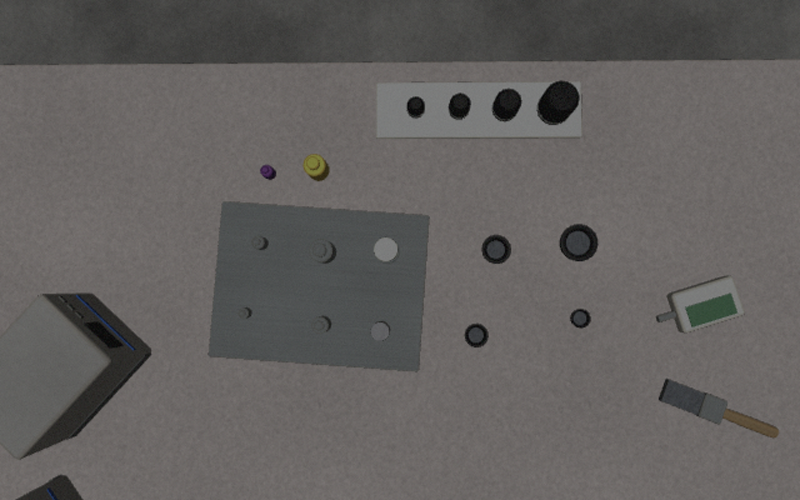

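```bash
python3 - <<'E'
from h import *
p=snapshot("top");save(p,"crop0.png",(180,105,150,175),3.4)
p=snapshot("wrist");T=np.linalg.inv(p["world_to_cam"]);print(T.round(3).tolist(),p["intrinsics"].tolist())
E
```

```text
[[0.245, -0.925, -0.29, 0.226], [-0.969, -0.234, -0.074, -0.588], [0.001, 0.299, -0.954, 0.374], [0.0, 0.0, 0.0, 1.0]] [[328.5287158071532, 0.0, 321.4725038734443], [0.0, 328.5287158071532, 193.69550593210917], [0.0, 0.0, 1.0]]
```

View pics/crop0.png

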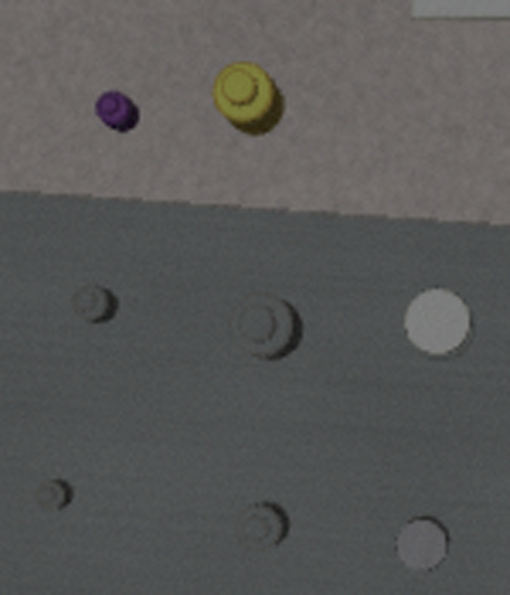

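The four steel weights on the plate, with full top-image pixels: 500 at about (260,200), 200 at (258,259), 100 at (206,193) and 50 at (195,250). The yellow one at (252,132) and the purple one at (214,137) stand off the plate, so they are look-alikes. The knobless billet is at (304,264) and the jar at (308,200). The crop confirms all of this.

Next I fit exact centres and heights from both fixed cameras.

```bash
cat >> h.py <<'E'
G={"w500":(.609,.139,.111,.011),"w200":(.491,.142,.094,.008),"w100":(.623,.243,.084,.0065),"w50":(.49,.25,.076,.0055),
"b500":(.626,-.29,.014,.033),"b200":(.615,-.148,.014,.026),"b100":(.468,-.113,.014,.021),"b50":(.495,-.291,.014,.017)}
def fit(p,g,G=G):
    x,y,z,r=G[g];w=cloud(p).reshape(-1,3);w=w[~np.isnan(w[:,0])]
    c=np.array([x,y]);lo=.010 if g[0]=="b" else z-.008
    for R in (r+.02,r+.010,r+.007):
        q=w[(np.hypot(*(w[:,:2]-c).T)<R)&(w[:,2]>lo)&(w[:,2]<z+.015)]
        if g[0]=="w": 
            if len(q)<4: return None
            t=np.percentile(q[:,2],90);q=q[q[:,2]>t-.004]
        if len(q)<4: return None
        if g[0]=="b":
            (cx,cy),rad=cv2.minEnclosingCircle(q[:,:2].astype(np.float32)); c=np.array([cx,cy])
        else: c=(np.percentile(q[:,:2],5,0)+np.percentile(q[:,:2],95,0))/2;rad=np.ptp(q[:,:2],axis=0).mean()/2
    return np.round([*c,np.median(q[:,2]),rad],4),len(q)
E
python3 - <<'E'
from h import *
for n in("top","scene"):
    p=snapshot(n)
    for g in G: print(n,g,fit(p,g))
E
```

```text
top w500 (array([0.6098, 0.1421, 0.1103, 0.01  ]), 80)
top w200 (array([0.4905, 0.1446, 0.0932, 0.0066]), 38)
top w100 (array([0.6238, 0.2485, 0.0828, 0.0052]), 26)
top w50 None
top b500 (array([ 0.6274, -0.2879,  0.013 ,  0.0322]), 348)
top b200 (array([ 0.6159, -0.1465,  0.0128,  0.0252]), 208)
top b100 (array([ 0.4691, -0.1111,  0.013 ,  0.0201]), 126)
top b50 (array([ 0.4973, -0.2885,  0.0129,  0.0164]), 79)
scene w500 (array([0.6087, 0.1384, 0.1096, 0.0104]), 66)
scene w200 (array([0.49  , 0.1407, 0.0927, 0.0072]), 30)
scene w100 (array([0.6227, 0.2447, 0.0816, 0.0059]), 21)
scene w50 (array([0.5091, 0.2684, 0.0739, 0.0043]), 15)
scene b500 (array([ 0.6255, -0.2907,  0.0124,  0.0324]), 536)
scene b200 (array([ 0.6141, -0.1497,  0.0124,  0.0254]), 247)
scene b100 (array([ 0.4684, -0.1142,  0.0124,  0.0209]), 126)
scene b50 (array([ 0.4967, -0.2912,  0.0126,  0.0171]), 106)
```

Emit:
{"api": "servo_tool", "payload": {
  "moves": [
    [0,0,-100,8,1],
    [50,-50,-100,14.2,1],
    [100,-100,-100,14.2,1],
    [150,-150,-100,14.2,1],
    [200,-200,-100,14.2,1]
  ]
}}

```text
time: 1.8
eef_pos: [0.251, -0.4418, 0.353]
eef_rot: [3.14, -0.001, -0.001]
contact_force: [0.8, -0.4, 0.5]
grip_width: 0.0853
grip_force: 0.0
```

Emit:
{"api": "servo_tool", "payload": {
  "moves": [
    [50,-40,20,0,1],
    [100,-80,30,0,1],
    [150,-120,30,0,1],
    [180,-160,30,0,1],
    [200,-200,30,0,1],
    [220,-250,30,0,1],
    [240,-300,30,0,1],
    [260,-350,30,0,1],
    [279,-400,30,0,1],
    [279,-450,30,0,1],
    [279,-500,30,0,1],
    [279,-550,30,0,1],
    [279,-600,30,0,1],
    [279,-612,30,0,1],
    [279,-612,30,0,1],
    [279,-612,30,0,1],
    [279,-612,30,0,1]
  ]
}}

```text
time: 3.5
eef_pos: [0.5292, 0.1682, 0.322]
eef_rot: [3.141, 0.0, 0.0]
contact_force: [0.8, -0.7, -0.6]
grip_width: 0.0853
grip_force: 0.0
```

```bash
sed -i 's/"w50":(.49,.25/"w50":(.508,.268/' h.py; python3 - <<'E'
from h import *
print(get_state()["eef_pos"],get_state()["eef_rot"])
p=snapshot("wrist");save(p,"w1.png")
for g in list(G)[:4]: print(g,fit(p,g))
p=snapshot("top");print(fit(p,"w50"));p=snapshot("scene");print(fit(p,"w50"))
E
```

```text
[0.52921294 0.16818438 0.32197672] [3.14094270e+00 4.12272217e-04 2.90017027e-04]
w500 (array([0.6073, 0.1407, 0.1108, 0.0105]), 416)
w200 (array([0.4889, 0.1434, 0.0937, 0.0074]), 153)
w100 (array([0.6225, 0.246 , 0.0836, 0.006 ]), 130)
w50 (array([0.5075, 0.2701, 0.0752, 0.0052]), 72)
None
(array([0.5089, 0.2686, 0.0746, 0.0053]), 15)
```

View pics/w1.png

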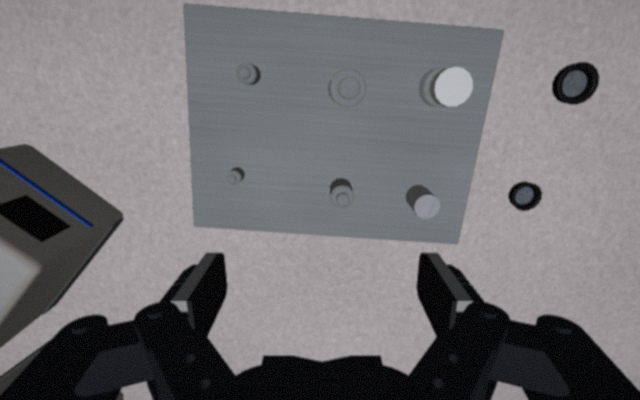

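The wrist view shows 500 at (348,88), 200 at (342,195), 100 at (248,73) and 50 at (236,176). Its fit falls between the two fixed cameras and the heights agree. I'll pick up the 500 first.

Emit:
{"api": "servo_tool", "payload": {
  "moves": [
    [30,10,50,0,1],
    [60,20,100,0,1],
    [79,28,140,0,1],
    [79,28,160,0,1],
    [79,28,160,0,1],
    [79,28,160,0,1],
    [79,28,160,0,1]
  ]
}}

```text
time: 4.35
eef_pos: [0.6092, 0.1407, 0.1644]
eef_rot: [-3.141, -0.003, -0.001]
contact_force: [0.3, -0.1, 0.2]
grip_width: 0.0854
grip_force: 0.0
```

Emit:
{"api": "servo_tool", "payload": {
  "moves": [
    [0,0,40,0,1],
    [0,0,65,0,1],
    [0,0,77,0,1],
    [0,0,77,0,1],
    [0,0,77,0,0.6],
    [0,0,77,0,0.45],
    [0,0,77,0,0.3],
    [0,0,77,0,0.2],
    [0,0,77,0,0.2],
    [0,0,77,0,0.2],
    [0,0,77,0,0.2]
  ]
}}

```text
time: 5.45
eef_pos: [0.6092, 0.1411, 0.0867]
eef_rot: [-3.141, -0.002, -0.0]
contact_force: [-1.8, -0.0, 7.2]
grip_width: 0.0364
grip_force: 59.3
```

Emit:
{"api": "servo_tool", "payload": {
  "moves": [
    [0,0,-10,0,0.2],
    [0,0,-35,0,0.2],
    [0,0,-75,0,0.2],
    [0,0,-110,0,0.2],
    [2,30,-110,0,0.2],
    [4,70,-110,0,0.2],
    [6,115,-110,0,0.2],
    [8,160,-110,0,0.2],
    [10,205,-110,0,0.2],
    [12,250,-110,0,0.2],
    [14,295,-110,0,0.2],
    [16,340,-110,0,0.2],
    [18,380,-110,0,0.2],
    [18,410,-110,0,0.2],
    [18,425,-105,0,0.2],
    [18,430,-90,0,0.2],
    [18,430,-70,0,0.2],
    [18,430,-70,0,0.2],
    [18,430,-70,0,0.2],
    [18,430,-70,0,0.2]
  ]
}}

```text
time: 7.45
eef_pos: [0.6269, -0.2883, 0.1557]
eef_rot: [3.141, -0.001, 0.001]
contact_force: [0.4, -0.6, -5.6]
grip_width: 0.0364
grip_force: 61.2
```

```bash
cat >> h.py <<'E'
def chk(name):
    p=snapshot("wrist");save(p,name)
    for g in list(G)[4:]: print(g,fit(p,g))
    s=get_state();print(s["eef_pos"].round(4),s["contact_force"].round(1),s["grip_width"].round(4))
E
python3 -c "
from h import *
chk('w2.png')"
```

```text
b500 (array([ 0.6245, -0.2899,  0.0138,  0.0324]), 1983)
b200 (array([ 0.6134, -0.1483,  0.0136,  0.0254]), 1507)
b100 None
b50 NoneTraceback (most recent call last):
  File "<string>", line 3, in <module>
    chk('w2.png')
    ~~~^^^^^^^^^^
  File "h.py", line 30, in chk
    s=get_state();print(s["eef_pos"].round(4),s["contact_force"].round(1),s["grip_width"].round(4))
                                                                          ^^^^^^^^^^^^^^^^^^^^^
AttributeError: 'float' object has no attribute 'round'
```

View pics/w2.png

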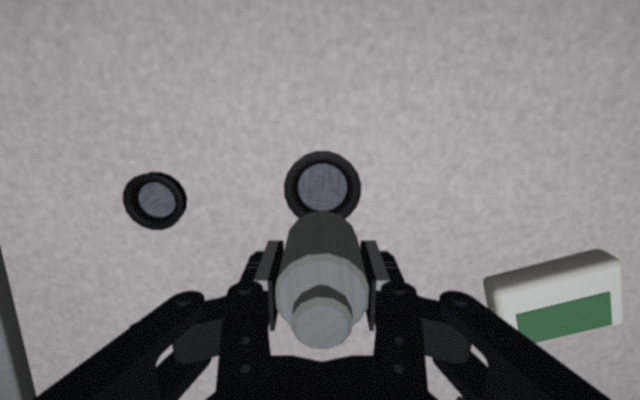

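Emit:
{"api": "servo_tool", "payload": {
  "moves": [
    [0,1,40,0,0.2],
    [0,1,75,0,0.2],
    [0,1,95,0,0.2],
    [0,1,101,0,0.2],
    [0,1,103,0,0.2],
    [0,1,105,0,0.2],
    [0,1,106,0,0.2],
    [0,1,107,0,0.2],
    [0,1,107,0,0.2],
    [0,1,107,0,0.2]
  ]
}}

```text
time: 8.5
eef_pos: [0.6266, -0.2902, 0.0486]
eef_rot: [3.141, -0.001, -0.0]
contact_force: [-0.1, 0.3, -4.9]
grip_width: 0.0364
grip_force: 61.2
```

Not in contact yet, about 1 mm left.

Emit:
{"api": "servo_tool", "payload": {
  "moves": [
    [0,0,0.5,0,0.2],
    [0,0,1,0,0.2],
    [0,0,1,0,0.2],
    [0,0,1,0,0.2]
  ]
}}

```text
time: 8.9
eef_pos: [0.6265, -0.2902, 0.0478]
eef_rot: [3.141, -0.0, -0.0]
contact_force: [-2.8, 1.6, 4.7]
grip_width: 0.0362
grip_force: 62.0
```

Emit:
{"api": "servo_tool", "payload": {
  "moves": [
    [0,0,0,0,0.45],
    [0,0,0,0,0.5],
    [0,0,0,0,0.6],
    [0,0,0,0,0.7],
    [0,0,0,0,0.7],
    [0,0,-20,0,0.7],
    [0,0,-60,0,0.7],
    [0,0,-110,0,0.7],
    [0,0,-150,0,0.7],
    [0,0,-150,0,0.7],
    [0,0,-150,0,0.7]
  ]
}}

```text
time: 10.0
eef_pos: [0.627, -0.2905, 0.2]
eef_rot: [3.14, -0.004, -0.0]
contact_force: [-0.1, 0.1, 0.3]
grip_width: 0.0598
grip_force: 0.0
```

```bash
sed -i 's/,s\["grip_width"\].round(4)//' h.py; python3 -c "
from h import *
chk('w3.png')
p=snapshot('scene');w=cloud(p)
save(p,'s3.png',(180,280,100,90),5)
m=(w[...,0]>.58)&(w[...,0]<.67)&(abs(w[...,1]+.29)<.04)&(w[...,2]>.064);q=w[m];print(q.mean(0),q[:,2].max(),len(q))
p=snapshot('top');w=cloud(p)
m=(w[...,0]>.3)&(w[...,0]<.65)&(w[...,1]>.3)&(w[...,2]>.05);q=w[m];print('box',q.min(0),q.max(0))
"
```

```text
b500 (array([ 0.6242, -0.2901,  0.0139,  0.0324]), 1463)
b200 (array([ 0.6137, -0.1479,  0.0136,  0.0259]), 1148)
b100 (array([ 0.4822, -0.1235,  0.0131,  0.0048]), 32)
b50 (array([ 0.4955, -0.2902,  0.0135,  0.0168]), 326)
[ 0.6262 -0.29    0.198 ] [ 0.   0.3 -0.6]
[ 0.64477596 -0.30116066  0.43877169] 0.5428086739529723 13433
box [0.30018939 0.43852321 0.05012973] [0.54057937 0.60441447 0.16750204]
```

View pics/s3.png

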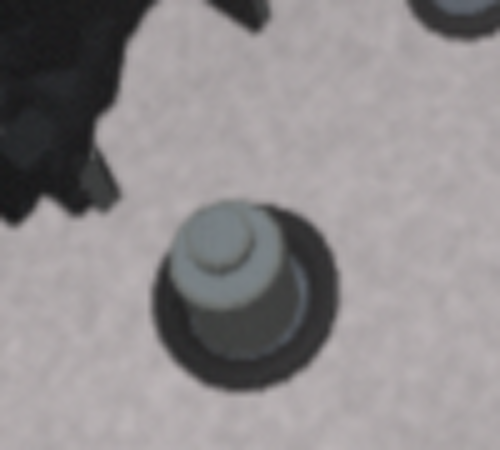

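The 500 stands upright in its base at crop centre (240,290). Next, the 200.

Emit:
{"api": "servo_tool", "payload": {
  "moves": [
    [-15,-45,0,0,1],
    [-30,-90,0,0,1],
    [-45,-135,0,0,1],
    [-60,-180,0,0,1],
    [-75,-225,0,0,1],
    [-90,-270,0,0,1],
    [-105,-315,0,0,1],
    [-120,-360,0,0,1],
    [-130,-400,0,0,1],
    [-137,-425,20,0,1],
    [-137,-433,40,0,1],
    [-137,-433,45,0,1],
    [-137,-433,45,0,1],
    [-137,-433,45,0,1]
  ]
}}

```text
time: 11.55
eef_pos: [0.4896, 0.1422, 0.1522]
eef_rot: [3.141, 0.0, -0.001]
contact_force: [0.2, 0.7, 0.3]
grip_width: 0.0857
grip_force: 0.0
```

Emit:
{"api": "servo_tool", "payload": {
  "moves": [
    [0,0,35,0,1],
    [0,-1,60,0,1],
    [0,-1,69,0,1],
    [0,-1,69,0,1],
    [0,-1,69,0,0.6],
    [0,-1,69,0,0.45],
    [0,-1,69,0,0.3],
    [0,-1,69,0,0.2],
    [0,-1,69,0,0.1],
    [0,-1,69,0,0.1],
    [0,-1,69,0,0.1],
    [0,-1,69,0,0.1]
  ]
}}

```text
time: 12.75
eef_pos: [0.4899, 0.144, 0.0842]
eef_rot: [-3.141, -0.001, 0.0]
contact_force: [-1.2, -1.1, 9.0]
grip_width: 0.0259
grip_force: 58.5
```

Emit:
{"api": "servo_tool", "payload": {
  "moves": [
    [0,0,-10,0,0.1],
    [0,0,-35,0,0.1],
    [0,0,-75,0,0.1],
    [0,0,-105,0,0.1],
    [10,25,-105,0,0.1],
    [25,60,-105,0,0.1],
    [45,100,-105,0,0.1],
    [62,145,-105,0,0.1],
    [80,190,-105,0,0.1],
    [98,230,-105,0,0.1],
    [113,265,-105,0,0.1],
    [122,285,-95,0,0.1],
    [125,292,-75,0,0.1],
    [125,292,-40,0,0.1],
    [125,292,-10,0,0.1],
    [125,292,10,0,0.1],
    [125,292,25,0,0.1],
    [125,292,25,0,0.1],
    [125,292,25,0,0.1]
  ]
}}

```text
time: 14.65
eef_pos: [0.6147, -0.1481, 0.0587]
eef_rot: [3.142, -0.0, 0.0]
contact_force: [0.4, 0.0, -0.9]
grip_width: 0.0257
grip_force: 59.4
```

```bash
python3 -c "
from h import *
chk('w4.png')"
```

```text
b500 (array([ 0.6244, -0.2894,  0.0143,  0.0328]), 6135)
b200 (array([ 0.6137, -0.1483,  0.014 ,  0.0251]), 2001)
b100 None
b50 None
[ 0.6151 -0.1482  0.0593] [-0.1  0.  -1.4]
```

View pics/w4.png

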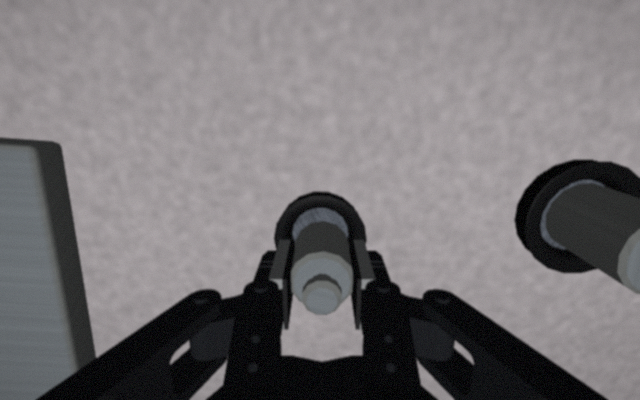

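The 200 is aligned over its base at (320,230).

Emit:
{"api": "servo_tool", "payload": {
  "moves": [
    [0,0,6,0,0.1],
    [0,0,10,0,0.1],
    [0,0,12,0,0.1],
    [0,0,13,0,0.1],
    [0,0,13.5,0,0.1],
    [0,0,14,0,0.1],
    [0,0,14,0,0.1],
    [0,0,14,0,0.1]
  ]
}}

```text
time: 15.5
eef_pos: [0.6143, -0.1481, 0.0452]
eef_rot: [-3.142, 0.0, -0.0]
contact_force: [-4.5, 1.0, 7.7]
grip_width: 0.0259
grip_force: 60.6
```

Emit:
{"api": "servo_tool", "payload": {
  "moves": [
    [0,0,0,0,0.33],
    [0,0,0,0,0.4],
    [0,0,0,0,0.5],
    [0,0,0,0,0.6],
    [0,0,0,0,0.6],
    [0,0,-20,0,0.6],
    [0,0,-60,0,0.6],
    [0,0,-100,0,0.6],
    [0,0,-140,0,0.6],
    [0,-30,-155,0,0.8],
    [0,-75,-155,0,1],
    [2,-120,-155,0,1],
    [4,-165,-155,0,1],
    [6,-210,-155,0,1],
    [8,-255,-155,0,1],
    [9,-300,-155,0,1],
    [9,-345,-145,0,1],
    [9,-380,-125,0,1],
    [9,-394,-110,0,1],
    [9,-394,-105,0,1]
  ]
}}

```text
time: 17.5
eef_pos: [0.622, 0.2471, 0.1469]
eef_rot: [3.141, 0.003, 0.003]
contact_force: [-1.0, -1.0, 0.1]
grip_width: 0.0851
grip_force: 0.0
```

Emit:
{"api": "servo_tool", "payload": {
  "moves": [
    [0,0,0,0,1],
    [0,0,0,0,1]
  ]
}}

```text
time: 17.7
eef_pos: [0.6238, 0.2443, 0.1495]
eef_rot: [3.141, -0.0, -0.002]
contact_force: [-0.7, -0.1, -0.6]
grip_width: 0.0851
grip_force: 0.0
```

```bash
python3 -c "
from h import *
p=snapshot('scene');save(p,'s5.png',(160,240,140,120),4)
w=cloud(p)
for c,r in(((.614,-.149),.01),((.626,-.29),.012)):
    q=w[(np.hypot(w[...,0]-c[0],w[...,1]-c[1])<r)];print(np.nanmax(q[:,2]),np.nanmedian(q[:,2]))
for n in('wrist',):
    p=snapshot(n);print(fit(p,'w100'),fit(p,'w50'))
"
```

```text
0.0563429072889986 0.051867928362619886
0.07423387835950601 0.06984070159443728
(array([0.623 , 0.2464, 0.0835, 0.0061]), 334) (array([0.5124, 0.2701, 0.0683, 0.002 ]), 9)
```

View pics/s5.png

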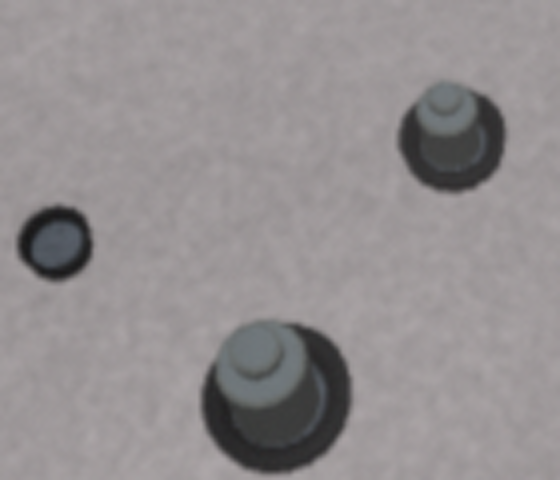

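Both placed weights stand upright and fully down. Next, the 100.

Emit:
{"api": "servo_tool", "payload": {
  "moves": [
    [0,-2,35,0,1],
    [0,-2,58,0,1],
    [0,-2,66,0,1],
    [0,-2,66,0,1],
    [0,-2,66,0,0.6],
    [0,-2,66,0,0.4],
    [0,-2,66,0,0.3],
    [0,-2,66,0,0.2],
    [0,-2,66,0,0.1],
    [0,-2,66,0,0.05],
    [0,-2,66,0,0.05],
    [0,-2,66,0,0.05],
    [0,-2,66,0,0.05]
  ]
}}

```text
time: 19.1
eef_pos: [0.6238, 0.2481, 0.0841]
eef_rot: [-3.141, -0.001, 0.0]
contact_force: [-0.9, -0.8, 5.3]
grip_width: 0.0193
grip_force: 58.6
```

Emit:
{"api": "servo_tool", "payload": {
  "moves": [
    [0,0,-10,0,0.05],
    [0,0,-35,0,0.05],
    [0,0,-75,0,0.05],
    [0,0,-105,0,0.05],
    [-10,25,-105,0,0.05],
    [-25,60,-105,0,0.05],
    [-43,100,-105,0,0.05],
    [-62,145,-105,0,0.05],
    [-81,190,-105,0,0.05],
    [-100,235,-105,0,0.05],
    [-118,275,-105,0,0.05],
    [-134,312,-105,0,0.05],
    [-147,342,-105,0,0.05],
    [-155,361,-95,0,0.05],
    [-155,361,-60,0,0.05],
    [-155,361,-20,0,0.05],
    [-155,361,10,0,0.05],
    [-155,361,25,0,0.05],
    [-155,361,25,0,0.05],
    [-155,361,25,0,0.05]
  ]
}}

```text
time: 21.1
eef_pos: [0.4687, -0.1132, 0.0586]
eef_rot: [3.142, -0.0, -0.0]
contact_force: [-0.3, 0.3, -0.5]
grip_width: 0.0191
grip_force: 58.8
```

```bash
python3 -c "
from h import *
chk('w6.png')"
```

```text
b500 None
b200 None
b100 (array([ 0.4675, -0.1126,  0.014 ,  0.0203]), 1234)
b50 (array([ 0.493 , -0.2794,  0.0137,  0.0117]), 336)
[ 0.4691 -0.1133  0.0591] [ 0.3  0.3 -1.1]
```

View pics/w6.png

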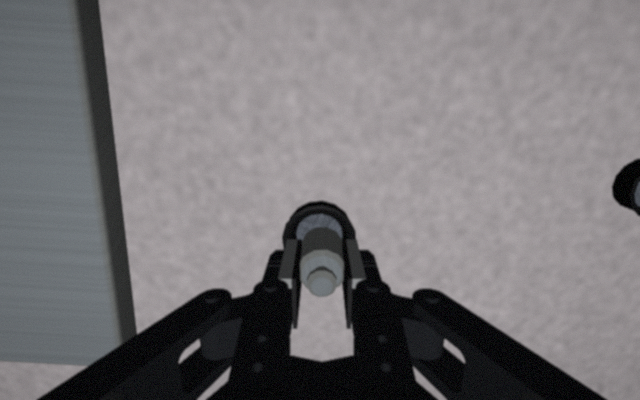

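Aligned over its base at (320,230). I'll lower it now.

Emit:
{"api": "servo_tool", "payload": {
  "moves": [
    [0,0,6,0,0.05],
    [0,0,10,0,0.05],
    [0,0,12,0,0.05],
    [0,0,13,0,0.05],
    [0,0,13.5,0,0.05],
    [0,0,14,0,0.05],
    [0,0,14,0,0.05],
    [0,0,14,0,0.05]
  ]
}}

```text
time: 21.95
eef_pos: [0.4685, -0.1131, 0.045]
eef_rot: [3.142, -0.0, 0.0]
contact_force: [-2.0, 1.1, 12.1]
grip_width: 0.0192
grip_force: 60.3
```

Emit:
{"api": "servo_tool", "payload": {
  "moves": [
    [0,0,0,0,0.26],
    [0,0,0,0,0.33],
    [0,0,0,0,0.4],
    [0,0,0,0,0.5],
    [0,0,0,0,0.5],
    [0,0,-20,0,0.5],
    [0,0,-60,0,0.5],
    [0,0,-100,0,0.5],
    [0,0,-140,0,0.5],
    [5,-30,-155,0,0.8],
    [10,-75,-155,0,1],
    [15,-120,-155,0,1],
    [20,-165,-155,0,1],
    [25,-210,-155,0,1],
    [30,-255,-155,0,1],
    [35,-300,-155,0,1],
    [39,-340,-145,0,1],
    [39,-370,-125,0,1],
    [39,-382,-110,0,1],
    [39,-382,-105,0,1]
  ]
}}

```text
time: 23.95
eef_pos: [0.5062, 0.2695, 0.1472]
eef_rot: [3.14, 0.003, 0.002]
contact_force: [0.0, -0.5, -0.4]
grip_width: 0.0855
grip_force: 0.0
```

Emit:
{"api": "servo_tool", "payload": {
  "moves": [
    [0,0,0,0,1],
    [0,0,0,0,1]
  ]
}}

```text
time: 24.15
eef_pos: [0.5075, 0.2676, 0.1494]
eef_rot: [3.141, 0.0, -0.001]
contact_force: [-0.5, 0.7, -0.1]
grip_width: 0.0853
grip_force: 0.0
```

```bash
python3 -c "
from h import *
p=snapshot('scene');save(p,'s7.png',(150,200,160,120),4)
w=cloud(p)
q=w[(np.hypot(w[...,0]-.468,w[...,1]+.114)<.008)];print(np.nanmax(q[:,2]))
p=snapshot('wrist');print(fit(p,'w50'))
"
```

```text
0.0471388483104932
(array([0.5076, 0.2707, 0.0756, 0.0053]), 225)
```

View pics/s7.png

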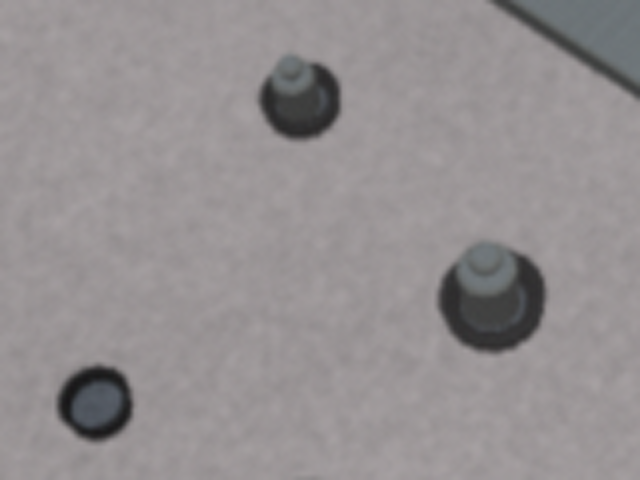

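Emit:
{"api": "servo_tool", "payload": {
  "moves": [
    [0,-2,35,0,1],
    [0,-2,58,0,1],
    [0,-2,68,0,1],
    [0,-2,68,0,1],
    [0,-2,68,0,0.6],
    [0,-2,68,0,0.4],
    [0,-2,68,0,0.3],
    [0,-2,68,0,0.2],
    [0,-2,68,0,0.1],
    [0,-2,68,0,0.05],
    [0,-2,68,0,0],
    [0,-2,68,0,0],
    [0,-2,68,0,0]
  ]
}}

```text
time: 25.55
eef_pos: [0.5077, 0.271, 0.0819]
eef_rot: [-3.141, -0.001, 0.0]
contact_force: [-1.3, -0.5, 6.4]
grip_width: 0.0145
grip_force: 58.5
```

Emit:
{"api": "servo_tool", "payload": {
  "moves": [
    [0,0,-10,0,0],
    [0,0,-35,0,0],
    [0,0,-75,0,0],
    [0,0,-105,0,0],
    [0,25,-105,0,0],
    [0,60,-105,0,0],
    [0,105,-105,0,0],
    [-2,150,-105,0,0],
    [-4,195,-105,0,0],
    [-4,240,-105,0,0],
    [-6,285,-105,0,0],
    [-6,330,-105,0,0],
    [-8,375,-105,0,0],
    [-8,420,-105,0,0],
    [-10,465,-105,0,0],
    [-11,505,-105,0,0],
    [-11,540,-105,0,0],
    [-11,561,-80,0,0],
    [-11,561,-50,0,0],
    [-11,561,-20,0,0]
  ]
}}

```text
time: 27.55
eef_pos: [0.4965, -0.2913, 0.1011]
eef_rot: [3.141, -0.002, -0.002]
contact_force: [-1.0, -0.3, -1.9]
grip_width: 0.0144
grip_force: 58.7
```

Emit:
{"api": "servo_tool", "payload": {
  "moves": [
    [0,0,20,0,0],
    [0,0,40,0,0],
    [0,0,45,0,0],
    [0,0,45,0,0],
    [0,0,45,0,0]
  ]
}}

```text
time: 28.05
eef_pos: [0.497, -0.2904, 0.0571]
eef_rot: [3.141, -0.001, 0.0]
contact_force: [-0.1, -0.4, -0.3]
grip_width: 0.0147
grip_force: 58.7
```

```bash
python3 -c "
from h import *
chk('w8.png')"
```

```text
b500 (array([ 0.6099, -0.2899,  0.0139,  0.0288]), 3453)
b200 (array([ 0.5994, -0.1586,  0.0139,  0.0181]), 2184)
b100 (array([ 0.4666, -0.1152,  0.014 ,  0.0211]), 2085)
b50 (array([ 0.4954, -0.2902,  0.014 ,  0.0167]), 711)
[ 0.4971 -0.2905  0.0574] [ 0.5 -0.1 -1.1]
```

View pics/w8.png

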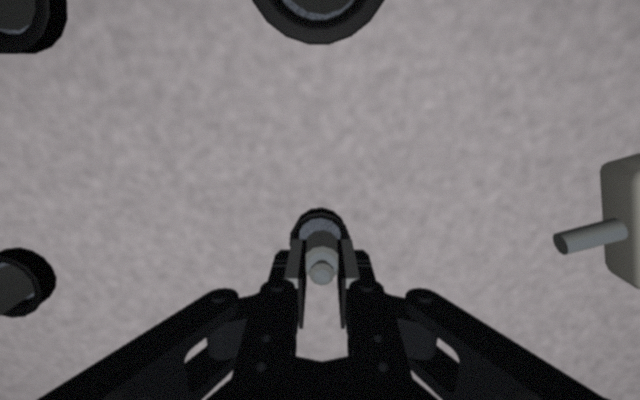

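The 50 is aligned over its base at (320,230), with about 14 mm to go.

Emit:
{"api": "servo_tool", "payload": {
  "moves": [
    [0,0,6,0,0],
    [0,0,10,0,0],
    [0,0,12,0,0],
    [0,0,13,0,0],
    [0,0,13.5,0,0],
    [0,0,14,0,0],
    [0,0,14,0,0],
    [0,0,14,0,0]
  ]
}}

```text
time: 28.9
eef_pos: [0.4964, -0.2901, 0.0429]
eef_rot: [-3.141, 0.0, -0.0]
contact_force: [-2.3, 2.5, 8.7]
grip_width: 0.0144
grip_force: 59.7
```

Emit:
{"api": "servo_tool", "payload": {
  "moves": [
    [0,0,0,0,0.2],
    [0,0,0,0,0.27],
    [0,0,0,0,0.35],
    [0,0,0,0,0.45],
    [0,0,0,0,0.45],
    [0,0,-20,0,0.45],
    [0,0,-60,0,0.45],
    [0,0,-100,0,0.45],
    [0,0,-150,0,0.45],
    [0,0,-200,0,0.6],
    [-40,40,-230,0,0.8],
    [-80,80,-230,0,0.8],
    [-120,120,-230,0,0.8],
    [-150,160,-230,0,0.8],
    [-150,200,-230,0,0.8],
    [-150,220,-230,0,0.8],
    [-150,220,-230,0,0.8]
  ]
}}

```text
time: 30.6
eef_pos: [0.3452, -0.5139, 0.2721]
eef_rot: [3.14, -0.001, -0.004]
contact_force: [0.6, 0.2, 0.2]
grip_width: 0.0683
grip_force: 0.0
```

```bash
python3 -c "
from h import *
H={'w500':(.626,-.29,.072,.011),'w200':(.615,-.148,.055,.008),'w100':(.468,-.113,.045,.0065),'w50':(.497,-.290,.037,.0055)}
p=snapshot('scene');save(p,'s9.png',(140,110,300,260),2.3)
for n in ('scene','top'):
    p=snapshot(n)
    for g in H: print(n,g,fit(p,g,H))
    for g in list(G)[4:]: print(n,g,fit(p,g))
"
```

```text
scene w500 (array([ 0.6261, -0.2926,  0.0706,  0.0103]), 127)
scene w200 (array([ 0.6145, -0.1509,  0.0531,  0.0078]), 51)
scene w100 (array([ 0.4689, -0.1168,  0.0442,  0.0057]), 26)
scene w50 (array([ 0.4972, -0.2924,  0.0354,  0.0046]), 27)
scene b500 (array([ 0.6256, -0.2909,  0.0129,  0.0324]), 485)
scene b200 (array([ 0.6141, -0.1498,  0.0128,  0.0254]), 249)
scene b100 (array([ 0.468 , -0.1141,  0.0132,  0.0204]), 158)
scene b50 (array([ 0.4964, -0.2913,  0.0135,  0.0169]), 173)
top w500 (array([ 0.6268, -0.2891,  0.0716,  0.0097]), 71)
top w200 (array([ 0.6158, -0.1466,  0.0546,  0.0067]), 38)
top w100 (array([ 0.4691, -0.1115,  0.0441,  0.0051]), 24)
top w50 (array([ 0.4986, -0.2888,  0.0357,  0.0041]), 17)
top b500 (array([ 0.627 , -0.2875,  0.0136,  0.0325]), 308)
top b200 (array([ 0.616 , -0.1464,  0.013 ,  0.0253]), 218)
top b100 (array([ 0.4689, -0.1111,  0.013 ,  0.0203]), 151)
top b50 (array([ 0.4977, -0.2889,  0.0141,  0.0165]), 123)
```

View pics/s9.png

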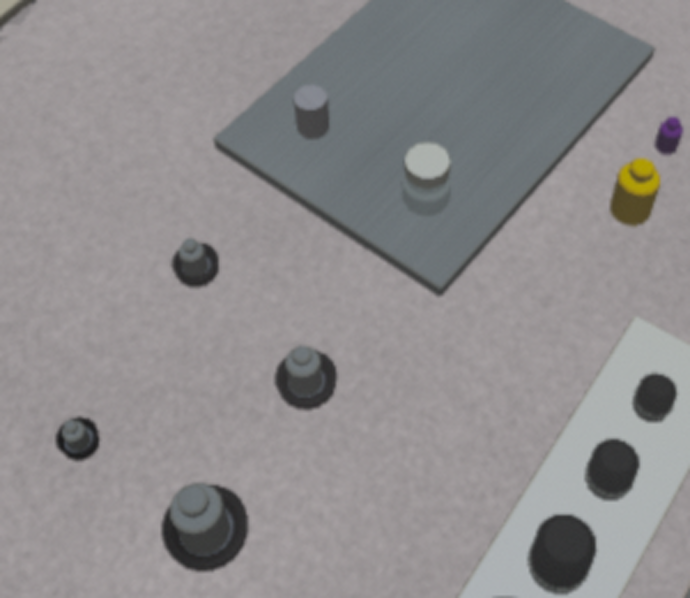

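All four weights stand upright and fully down in their own bases. In the view they are at about (203,520), (305,375), (195,262) and (77,437). The bases haven't moved, and the billet, jar and look-alikes are untouched.

```bash
python3 -c "
from workcell import *
print(close_job())"
```

```text
the job is handed in; nothing more can be done
None
```

The job is handed in at about 31 s: in the last camera check all four weights stood upright and fully down in their matching bases, with the bases, billet, jar and look-alikes still in place.

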